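# Change over two chip readers with push-push carriers

### The job

The four black chip readers on the lab bench have push-push carriers in their tops. The run in the reader with the blue carrier is finished, so press that carrier to release it and let it pop up; the reader with the yellow carrier holds a fresh chip, so press that carrier fully down until it locks and stays down. Leave the green carrier locked and the white one up, without pressing them.

Things in the scene. Friction and masses are not known exactly. Their poses are not given: they have to be found in the camera images.
- blue_top (a point): Centre of the flat top (50 mm x by 40 mm y) of the blue chip carrier; locked at the start. It slides straight down on a spring (1 to 4 N, damped) in a fixed black reader 115 mm (x) by 95 mm (y), whose flat top is 70 mm above the table; a tilted screen, lower than that, reaches 75 mm from the centre at -x. z up, x towards the reader's back. All four readers are alike but for colour.
- yellow_top (a point): Centre of the yellow carrier's top, axes and sizes as for blue; up at the start. Every carrier has a push-push catch: its top is 104 mm above the table when up (a red band shows round its foot) and 82 mm when locked (no band). Push the top down to 75 mm or lower (hard stop at 72 mm), then lift off: an up carrier stays locked, a locked one pops up. A push that stops above 79 mm changes nothing.
- green_top (a point): Centre of the green carrier's top, in a reader like the blue one's; locked at the start (82 mm above the table). Not to be pressed.
- white_top (a point): Centre of the white carrier's top, in a reader like the blue one's; up at the start (104 mm above the table). Not to be pressed.

How it is judged:
By the outcome, as a careful person would: the job done as asked, in the order asked, and still so for the second after the job is handed in, with the robot touching nothing.
It also fails if it takes over 32 s, if anything falls off the work surface, if the arm or the gripper's body presses on something with over 40 N, if the wrist force passes 120 N, or if a joint passes its speed limit or range.

### The arm

A 6-joint arm with a two-finger parallel gripper is mounted at the origin on the work surface. World frame = base frame: x ahead of the robot, y to its left, z up, the work surface at z = 0. Lengths are in m, angles in rad, forces in N, time in s.
With the tool pointing down it reaches from about 0.375 to 0.975 m from the base axis. Payload 3.8 kg.
Tool frame: the origin (TCP) lies between the finger pads; the fingertips stand 17 mm ahead of it and the grasp point (between the pads) lies 2 mm behind it; y points along the fingers, z is the direction in which the jaws open and shut, and the axes are right-handed (so a half turn about y gives the same grasp; the last joint's range is limited). The gripper opens to 85 mm and grips with 20 to 120 N. Pads are 22 mm wide; open, the fingers measure 114 mm over their backs; the gripper's body (76 mm by 85 mm) begins 54 mm behind the grasp point. The pads swing forward as they close: fully open they stand 13 mm farther back than shut.
Start: joints at [1.088, 0.264, 1.604, -0, 1.274, -0.037], TCP at [0.291, 0.609, 0.248] pointing down, gripper open.
Joint ranges: [-2.63, 2.63], [-0.94, 2.18], [0.31, 2.57], [-1.31, 4.45], [0, 2.66], [-2.55, 2.55]. Speed limits (rad/s): [2.57, 2.57, 3.14, 3.14, 3.14, 3.14].

### API

Orientations are given as a rotation vector (axis times angle).
In Python, from workcell import bot, eyes, nets gives the robot as it stands. The module is installed in compiled form; this text tells all that it offers.
- The arm moves only by the tool jog_arm, never from a script. Its arguments are lists of equal length, an entry for each row: "turn": the turn, a rotation vector about the tool's x, y, z in rad, a list of three; "slide": the shift along the tool's x, y, z in mm, a list of three; "grip": the opening in per cent of the stroke, from 0 (shut) to 100 (fully open). A call has 1 to 5 rows; each row shifts and turns the commanded pose from where the row before left it, along the tool's axes as they then stand; what a row does not reach is not made up. A row lasts 1/10 s, in which the tool goes at most 50 mm and 8.59 degrees, less where a joint would pass 70% of its speed; a pose out of reach is approached as far as the arm can. A call with a gripper value outside its range is refused whole. The fingers move at their own pace and stop on an object; "newtons" is the grip in N (left out, the last holds). Time passes only in rows, so rows that do not move let the fingers close. It gives the time, the measured TCP pose, the force and the opening at its end, in the units of the state.
- bot.read_state(): the state, without advancing time (a new reading comes with each control period).
- eyes.read_camera(name): name is "side" or "top" or "wrist"; returns a dict with "img" (400x640x3 uint8, red, green, blue), "depth" (400x640 float32, m along the optical axis (not along the pixel's ray), 0 where there is no reading), "intrinsics" (3x3 intrinsics, pixels), "position" and "rotation" of the camera in the world. Camera axes: x right, y down, z forward; pixel columns grow to the right and rows downward; lengths in m; the calibration is good to about 2 mm. A picture is of the moment at which its call begins.
- bot.finish_job(): hands the job in, once; it reports no verdict.
Trained networks look in a picture, given as the dict that the camera call returned (one of the last four; its "shot" number tells which), for a name from the list of things; names that differ only in an ending like _2 or _b are one class to them, and where a whole thing is asked for, a point or a joint stands for the part that bears it (a point fixed in the world has none). Each returns a list of dicts, best first, with "conf" (0 to 1); they miss things now and then, are a little off and sometimes report something else, mostly with a low value. They report only what shows in the picture. A call takes as long as a camera call.
- nets.search_frame(thing, picture): "xyz" ([x, y, z] in m, in the coordinates of the camera as it stood for that picture, good to about 4 mm: the middle of the surface that is visible of it).
The state is a dict: "time": time; "q": joint angles; "joint_vel": joint speeds; "joint_torque": joint torques, N m; "tool_pos": TCP position; "tcp_rot": TCP orientation; "wrist_force": force on the tool from outside, world axes, zero at the start; "torque": the same for the moment, N m; "width": opening from 0.0 (shut) to 1.0 (fully open).
Only numpy, scipy, OpenCV 4.12 (cv2) and the standard library are available. Lean on these libraries where they do the work, as an engineer would, in place of code of your own. Each camera call takes 0.05 s, during which the arm holds its last target.

## Working session

There is one attempt and no reset: what is moved stays moved. The work goes in short steps, Python scripts to look and compute and a tool call to move; the robot and the scene stay as the last step left them, time stands still between calls to the robot, and variables do not carry over. Pictures are saved under pics/ and viewed, and the job is handed in when it is done.

Besides the shell and the picture viewer there is one more tool, called after "Request:" as name(argument=value, ...), one argument or row to a line, values as JSON. jog_arm: Moves the arm, as the interface text tells. Its arguments: {"type":"object","properties":{"turn":{"type":"array"},"slide":{"type":"array"},"grip":{"type":"array"},"newtons":{"type":"number"}},"required":["turn","slide","grip"]}

```bash
mkdir -p pics; cat > h.py <<'E'
import numpy as np,cv2
from workcell import bot,eyes,nets
def w(p,xyz): return np.array(p["rotation"])@np.array(xyz)+np.array(p["position"])
def save(p,n): cv2.imwrite("pics/"+n,p["img"][:,:,::-1])
E
python3 - <<'E'
from h import *
s=bot.read_state();print(s)
from scipy.spatial.transform import Rotation as R
print(R.from_rotvec(s["tcp_rot"]).as_matrix().round(3))
for c in ["top","side"]:
    p=eyes.read_camera(c);save(p,c+"1.png")
    for n in ["blue","yellow","green","white"]:
        for d in nets.search_frame(n+"_top",p)[:2]: print(c,n,round(d["conf"],2),w(p,d["xyz"]).round(4))
    np.savez(c+"1.npz",**{k:np.array(v) for k,v in p.items()})
E
```

```text
{'time': 0.0, 'q': array([ 1.08813220e+00,  2.64728388e-01,  1.60539355e+00, -1.11183712e-05,
        1.27370498e+00, -3.69043433e-02]), 'joint_vel': array([-0.00046185, -0.00079404, -0.001091  , -0.00027243, -0.00264796,
       -0.00090354]), 'joint_torque': array([ 2.60794252e-03, -5.15118062e+01, -3.67304385e+01,  1.14694722e-04,
        1.28174003e-02,  9.49342706e-06]), 'tool_pos': array([0.29070224, 0.60841337, 0.24696812]), 'tcp_rot': array([-1.54455158,  0.35012092, -0.34922925]), 'wrist_force': array([ 0.17725068, -0.01189484,  0.36461359]), 'torque': array([0.00332364, 0.02375242, 0.02132256]), 'width': 0.9949481902503036}
[[ 0.902 -0.001  0.431]
 [-0.431 -0.002  0.902]
 [-0.    -1.    -0.002]]
top blue 0.82 [-0.016  -0.4415  0.5217]
top yellow 0.76 [ 0.0192 -0.4062  0.5569]
top green 0.89 [ 0.285  -0.1404  0.8227]
top white 0.71 [1.0863 0.6608 1.6239]
side blue 0.75 [ 0.0722 -1.0405  0.4806]
side yellow 0.69 [ 0.4461 -0.6666  0.8545]
side green 0.69 [ 0.0453 -1.0674  0.4537]
side green 0.39 [ 0.0745 -1.0382  0.4829]
side white 0.75 [ 0.5143 -0.5984  0.9227]
```

The camera rotation is a rotation vector, so I'll fix the helper.

```bash
cat > h.py <<'E'
import numpy as np,cv2
from scipy.spatial.transform import Rotation as R
from workcell import bot,eyes,nets
def w(p,xyz): 
    r=np.array(p["rotation"]); M=R.from_rotvec(r).as_matrix() if r.shape==(3,) else r
    return np.asarray(xyz)@M.T+np.array(p["position"])
def cloud(p):
    d=p["depth"];K=np.array(p["intrinsics"]);v,u=np.indices(d.shape)
    return w(p,np.stack([(u-K[0,2])/K[0,0]*d,(v-K[1,2])/K[1,1]*d,d],-1))
def save(p,n): cv2.imwrite("pics/"+n,p["img"][:,:,::-1])
E
python3 - <<'E'
from h import *
for c in ["top","side"]:
    p=eyes.read_camera(c);print(p["position"],p["rotation"])
    np.savez(c+"1.npz",**{k:np.array(v) for k,v in p.items()})
    for n in ["blue","yellow","green","white"]:
        for d in nets.search_frame(n+"_top",p)[:2]:
            x=np.array(d["xyz"]);q=np.array(p["intrinsics"])@x
            print(c,n,round(d["conf"],2),w(p,x).round(4),(q[:2]/q[2]).round())
E
```

```text
[0.43635978 0.01091908 0.97405113] [-2.18596657  2.14222685 -0.12105956]
top blue 0.71 [ 0.6124 -0.0697  0.0821] [355. 172.]
top yellow 0.87 [ 0.4374 -0.2324  0.1043] [424. 244.]
top green 0.66 [0.6285 0.0902 0.0841] [291. 164.]
top white 0.6 [0.4417 0.2733 0.1036] [210. 238.]
[ 0.39132639 -0.72137995  0.79973292] [-2.27325033  0.17082813 -0.10966457]
side blue 0.82 [ 0.6152 -0.085   0.0822] [358. 248.]
side yellow 0.7 [ 0.4368 -0.2488  0.1062] [293. 308.]
side green 0.5 [0.6388 0.0832 0.0816] [352. 202.]
side white 0.63 [0.4461 0.2596 0.0947] [276. 166.]
```

View pics/top1.png

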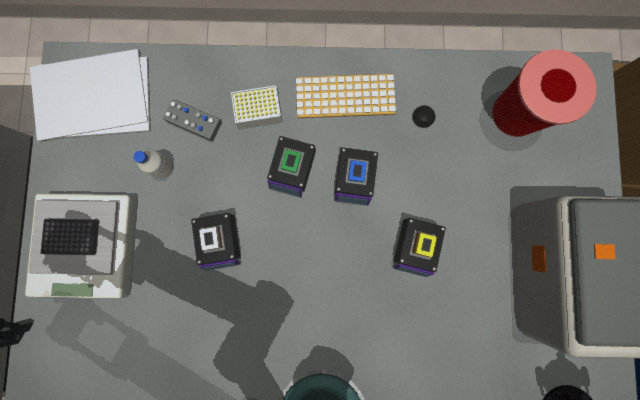

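View pics/side1.png

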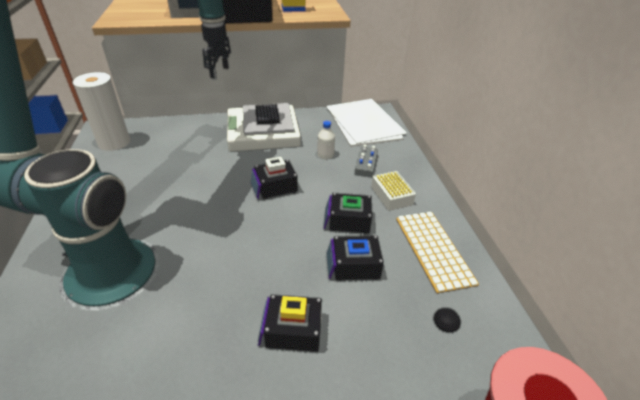

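The top view shows green (291,160), blue (357,170), white (209,238) with a red band and yellow (425,245) with a red band. The net's positions match the pictures, but the two cameras disagree by about 15 mm in y, so I'll refine with colour and depth.

```bash
python3 - <<'E'
from h import *
for c in ["top","side"]:
    p=dict(np.load(c+"1.npz"));C=cloud(p);print(p["intrinsics"])
    hsv=cv2.cvtColor(p["img"],cv2.COLOR_RGB2HSV).astype(int);H,S,V=hsv[...,0],hsv[...,1],hsv[...,2]
    for n,a,b,uv in [("blue",100,122,[(357,170),(358,248)]),("yellow",24,36,[(425,245),(293,308)]),("green",45,85,[(291,160),(352,202)])]:
        u,v=uv[c=="side"]
        m=(H>=a)&(H<=b)&(S>110)&(V>60);mm=np.zeros_like(m);mm[v-22:v+22,u-22:u+22]=1
        m&=mm
        vv,uu=np.nonzero(m);P=C[m];P=P[p["depth"][m]>0]
        r=cv2.minAreaRect(P[:,:2].astype(np.float32)*1000)
        print(c,n,m.sum(),uu.min(),uu.max(),vv.min(),vv.max(),"med",np.median(P,0).round(4),"mid",((P.max(0)+P.min(0))/2).round(4),r)
    # table and reader tops
    z=C[...,2]; print("table z",np.median(z[300:340,380:420]) , np.median(z[p["depth"]>0]))
E
python3 - <<'E'
import cv2
a=cv2.imread('pics/top1.png')[130:290,180:460];cv2.imwrite('pics/topz.png',cv2.resize(a,None,fx=2.8,fy=2.8,interpolation=cv2.INTER_CUBIC))
E
```

```text
[[366.18753113   0.         321.51766459]
 [  0.         366.18753113 201.51097932]
 [  0.           0.           1.        ]]
top blue 243 348 365 160 181 med [ 0.6137 -0.0745  0.0822] mid [ 0.6153 -0.0737  0.0809] ((614.9973754882812, -74.6088638305664), (39.76456069946289, 49.980567932128906), 83.23394775390625)
top yellow 295 415 436 233 256 med [ 0.4374 -0.2363  0.1038] mid [ 0.4371 -0.2423  0.0883] ((437.0466613769531, -242.99386596679688), (51.81319808959961, 53.26073455810547), 77.14836883544922)
top green 205 281 300 150 171 med [0.6354 0.0898 0.0828] mid [0.637  0.0904 0.0826] ((636.7693481445312, 90.8160629272461), (39.28956985473633, 48.80278396606445), 76.68145751953125)
table z 0.00011760076849581802 0.0010827364773593473
[[399.32316298   0.         315.4693696 ]
 [  0.         399.32316298 199.73526217]
 [  0.           0.           1.        ]]
side blue 283 347 369 238 253 med [ 0.6165 -0.0809  0.0815] mid [ 0.6201 -0.0707  0.0766] ((620.0073852539062, -69.98977661132812), (55.82740020751953, 52.91716003417969), 83.85746002197266)
side yellow 453 280 307 296 317 med [ 0.4369 -0.2456  0.1027] mid [ 0.4415 -0.2272  0.0872] ((438.06939697265625, -226.90557861328125), (65.28936767578125, 57.070701599121094), 76.21421813964844)
side green 178 343 360 195 207 med [0.6394 0.0829 0.0815] mid [0.6403 0.0964 0.0772] ((641.575927734375, 96.18803405761719), (59.90520477294922, 47.76337432861328), 77.49685668945312)
table z -0.0001582638624010313 -0.0002666145410118448
```

View pics/topz.png

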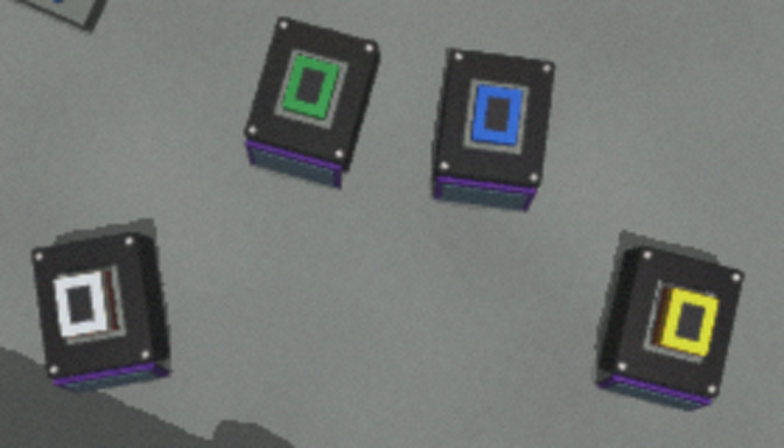

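Request:
jog_arm(
  turn=[
    [0,0,0],
    [0,0,0],
    [0,0,0],
    [0,0,0],
    [0,0,0],
  ],
  slide=[
    [36,0,-29],
    [36,0,-29],
    [36,0,-29],
    [36,0,-29],
    [36,0,-29],
  ],
  grip=[0,0,0,0,0],
  newtons=30,
)

```text
time: 1.5
tool_pos: [0.3914, 0.399, 0.2485]
tcp_rot: [-1.542, 0.349, -0.35]
wrist_force: [0.5, -0.0, -0.2]
width: 0.141
```

Request:
jog_arm(
  turn=[
    [0,0,0],
    [0,0,0],
    [0,0,0],
    [0,0,0],
    [0,0,0],
  ],
  slide=[
    [36,0,-29],
    [36,0,-29],
    [36,0,-29],
    [36,0,-29],
    [36,0,-29],
  ],
  grip=[0,0,0,0,0],
)

```text
time: 2.0
tool_pos: [0.4914, 0.1904, 0.2487]
tcp_rot: [-1.542, 0.349, -0.35]
wrist_force: [1.2, -0.3, -1.0]
width: 0.002
```

Request:
jog_arm(
  turn=[
    [0,0,0],
    [0,0,0],
    [0,0,0],
    [0,0,0],
    [0,0,0],
  ],
  slide=[
    [36,0,-29],
    [36,0,-29],
    [36,0,-29],
    [36,0,-29],
    [36,0,-29],
  ],
  grip=[0,0,0,0,0],
)

```text
time: 2.5
tool_pos: [0.5913, -0.0182, 0.2486]
tcp_rot: [-1.542, 0.349, -0.35]
wrist_force: [1.1, 0.8, 0.6]
width: 0.001
```

```bash
python3 - <<'E'
from h import *
p=dict(np.load("top1.npz"));C=cloud(p)
for n,u,v,zt in [("yellow",425,245,.104),("white",209,238,.104),("blue",357,170,.082),("green",291,160,.082)]:
    P=C[v-25:v+25,u-25:u+25].reshape(-1,3);P=P[abs(P[:,2]-zt)<.005]
    print(n,len(P),np.median(P[:,2]),cv2.minAreaRect(P[:,:2].astype(np.float32)*1000),P.mean(0))
p=eyes.read_camera("wrist");save(p,"wr1.png")
for n in ["blue","green","yellow"]:
  for d in nets.search_frame(n+"_top",p)[:1]: print(n,d["conf"],w(p,d["xyz"]).round(4))
C=cloud(p);hsv=cv2.cvtColor(p["img"],cv2.COLOR_RGB2HSV).astype(int)
m=(hsv[...,0]>=100)&(hsv[...,0]<=122)&(hsv[...,1]>110)&(hsv[...,2]>60)&(abs(C[...,2]-.082)<.008)
P=C[m];print(len(P),P.mean(0) if len(P) else 0,cv2.minAreaRect(P[:,:2].astype(np.float32)*1000) if len(P) else 0)
s=bot.read_state();print(s)
E
```

```text
yellow 364 0.10417843572860624 ((436.7911376953125, -237.05621337890625), (40.40858840942383, 49.646759033203125), 76.76668548583984) [ 0.43685779 -0.23621527  0.10413957]
white 366 0.10524704221299996 ((441.1113586425781, 276.5711975097656), (49.79955291748047, 40.95182800292969), 10.180776596069336) [0.4410601  0.27601017 0.10516756]
blue 324 0.08237074549144935 ((615.4525146484375, -74.64195251464844), (39.789405822753906, 50.87082290649414), 83.13321685791016) [ 0.61485329 -0.07461205  0.0823187 ]
green 322 0.08278410407741044 ((637.1398315429688, 90.91275787353516), (39.97991180419922, 49.84366989135742), 75.71985626220703) [0.63663471 0.09074468 0.08279899]
green 0.76 [0.6338 0.0862 0.0826]
1168 [ 0.61354849 -0.0756874   0.08135803] ((615.5922241210938, -77.39836883544922), (40.06787872314453, 49.97628402709961), 83.28589630126953)
{'time': 2.7, 'q': array([-7.16536905e-02,  1.06876898e-01,  1.78885903e+00,  4.93375700e-04,
        1.24646189e+00, -1.19416929e+00]), 'joint_vel': array([ 0.03928552, -0.01504175,  0.01898518,  0.00749368,  0.0059751 ,
        0.00214575]), 'joint_torque': array([-1.25842843e+00, -4.21512616e+01, -3.69736040e+01, -1.60449422e-01,
       -9.88418120e-02, -3.52962886e-02]), 'tool_pos': array([ 0.59081893, -0.01728785,  0.24809171]), 'tcp_rot': array([-1.54166673,  0.35217866, -0.35112035]), 'wrist_force': array([0.50051461, 0.75067677, 0.22073464]), 'torque': array([ 0.04689682, -0.01310991, -0.02673075]), 'width': 0.0016393782931398526}
```

View pics/wr1.png

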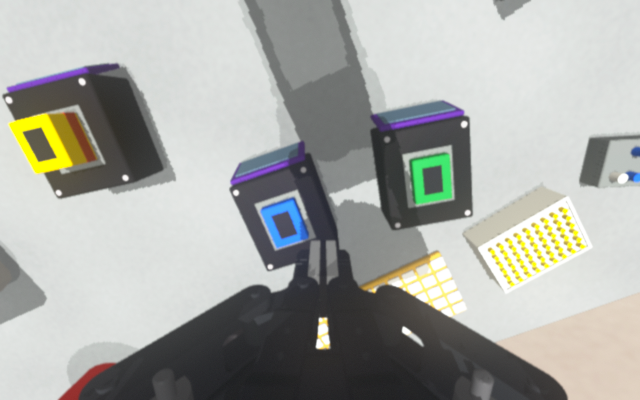

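The wrist view shows the blue carrier at about (285,222), beside the shut fingertips at (322,270). Both cameras agree on roughly (0.6155, -0.076), so I'll move over it and lower part way.

Request:
jog_arm(
  turn=[
    [0,0,0],
    [0,0,0],
    [0,0,0],
    [0,0,0],
    [0,0,0],
  ],
  slide=[
    [24,0,-21],
    [23,0,-21],
    [0,40,0],
    [0,40,0],
    [0,30,0],
  ],
  grip=[0,0,0,0,0],
)

```text
time: 3.2
tool_pos: [0.6136, -0.0727, 0.1361]
tcp_rot: [-1.542, 0.35, -0.347]
wrist_force: [0.1, 0.5, -0.8]
width: 0.005
```

```bash
python3 - <<'E'
from h import *
p=eyes.read_camera("wrist");save(p,"wr2.png")
C=cloud(p)
s=bot.read_state();print(s["tool_pos"],s["wrist_force"])
P=C.reshape(-1,3);t=s["tool_pos"]
P=P[(np.hypot(P[:,0]-t[0],P[:,1]-t[1])<.02)&(P[:,2]>.09)]
print(len(P),np.sort(P[:,2])[:10])
E
```

```text
[ 0.61003209 -0.07203177  0.13039975] [-2.54508242  0.8316709  -3.4853039 ]
14285 [0.12170923 0.12218383 0.12221485 0.12227055 0.12238171 0.12254266
 0.12267472 0.12271045 0.12277528 0.12278885]
```

View pics/wr2.png

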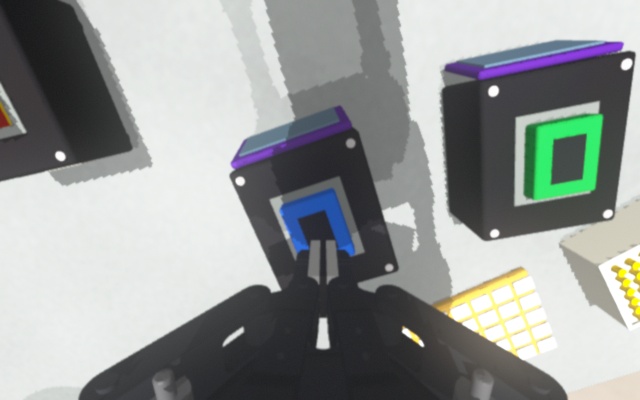

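The shut fingers sit over the blue carrier in the picture, with tips at about (322,250). I'll let the arm settle and then lower in small steps.

Request:
jog_arm(
  turn=[
    [0,0,0],
    [0,0,0],
  ],
  slide=[
    [0,0,0],
    [0,0,0],
  ],
  grip=[0,0],
)

```text
time: 3.45
tool_pos: [0.6159, -0.0735, 0.14]
tcp_rot: [-1.542, 0.347, -0.35]
wrist_force: [1.1, 0.1, 1.7]
width: 0.005
```

Request:
jog_arm(
  turn=[
    [0,0,0],
    [0,0,0],
    [0,0,0],
    [0,0,0],
    [0,0,0],
  ],
  slide=[
    [0,13,-2],
    [0,13,0],
    [0,10,0],
    [0,0,0],
    [0,0,0],
  ],
  grip=[0,0,0,0,0],
)

```text
time: 3.95
tool_pos: [0.6137, -0.0763, 0.1016]
tcp_rot: [-1.542, 0.351, -0.349]
wrist_force: [0.7, -0.4, 0.5]
width: -0.0
```

Request:
jog_arm(
  turn=[
    [0,0,0],
    [0,0,0],
    [0,0,0],
    [0,0,0],
  ],
  slide=[
    [0,4,0],
    [0,4,0],
    [0,3,0],
    [0,0,0],
  ],
  grip=[0,0,0,0],
)

```text
time: 4.35
tool_pos: [0.6148, -0.0764, 0.0915]
tcp_rot: [-1.542, 0.349, -0.351]
wrist_force: [0.6, -0.5, 2.6]
width: 0.001
```

Request:
jog_arm(
  turn=[
    [0,0,0],
    [0,0,0],
    [0,0,0],
  ],
  slide=[
    [0,2,0],
    [0,0,0],
    [0,0,0],
  ],
  grip=[0,0,0],
)

```text
time: 4.65
tool_pos: [0.6146, -0.0764, 0.0896]
tcp_rot: [-1.542, 0.349, -0.35]
wrist_force: [1.5, -1.1, 2.9]
width: -0.001
```

Request:
jog_arm(
  turn=[
    [0,0,0],
    [0,0,0],
  ],
  slide=[
    [0,1.5,0],
    [0,0,0],
  ],
  grip=[0,0],
)

```text
time: 4.85
tool_pos: [0.6147, -0.0764, 0.089]
tcp_rot: [-1.542, 0.349, -0.35]
wrist_force: [-0.5, -0.5, 7.5]
width: -0.003
```

The force rise marks the hard stop, at TCP z ≈ 0.089. Now I'll lift straight up.

Request:
jog_arm(
  turn=[
    [0,0,0],
    [0,0,0],
    [0,0,0],
    [0,0,0],
    [0,0,0],
  ],
  slide=[
    [0,-10,0],
    [0,-20,0],
    [0,-30,0],
    [0,-40,0],
    [0,0,0],
  ],
  grip=[0,0,0,0,0],
)

```text
time: 5.35
tool_pos: [0.6174, -0.0767, 0.1944]
tcp_rot: [-1.542, 0.342, -0.357]
wrist_force: [1.1, -0.8, 0.0]
width: -0.001
```

```bash
python3 - <<'E'
from h import *
s=bot.read_state();print(s["tool_pos"],s["wrist_force"],s["time"])
p=eyes.read_camera("side");save(p,"side2.png")
for n in ["blue","yellow","green"]:
  for d in nets.search_frame(n+"_top",p)[:1]: print(n,d["conf"],w(p,d["xyz"]).round(4))
p=eyes.read_camera("wrist");save(p,"wr3.png");C=cloud(p)
hsv=cv2.cvtColor(p["img"],cv2.COLOR_RGB2HSV).astype(int)
for n,a,b in [("blue",100,122),("yellow",24,36)]:
  m=(hsv[...,0]>=a)&(hsv[...,0]<=b)&(hsv[...,1]>110)&(hsv[...,2]>60)&(abs(C[...,2]-.104)<.006)
  P=C[m]
  if len(P):print(n,len(P),P.mean(0),cv2.minAreaRect(P[:,:2].astype(np.float32)*1000))
im=np.vstack([cv2.imread("pics/wr3.png")[:300],cv2.imread("pics/side2.png")[100:400]]);cv2.imwrite("pics/c3.png",im)
E
```

```text
[ 0.6174444 -0.0767024  0.1943779] [ 1.14370344 -0.83837172  0.00163669] 5.35
blue 0.59 [ 0.6142 -0.0941  0.1029]
yellow 0.95 [ 0.4374 -0.2456  0.1003]
green 0.66 [0.6309 0.0848 0.0818]
blue 2072 [ 0.611859   -0.07565574  0.10343293] ((615.947509765625, -77.62777709960938), (40.06496810913086, 50.57530212402344), 83.4808120727539)
yellow 2193 [ 0.44484768 -0.22839273  0.10282336] ((447.7536315917969, -229.164306640625), (31.49909019470215, 61.560428619384766), 42.573646545410156)
```

View pics/c3.png

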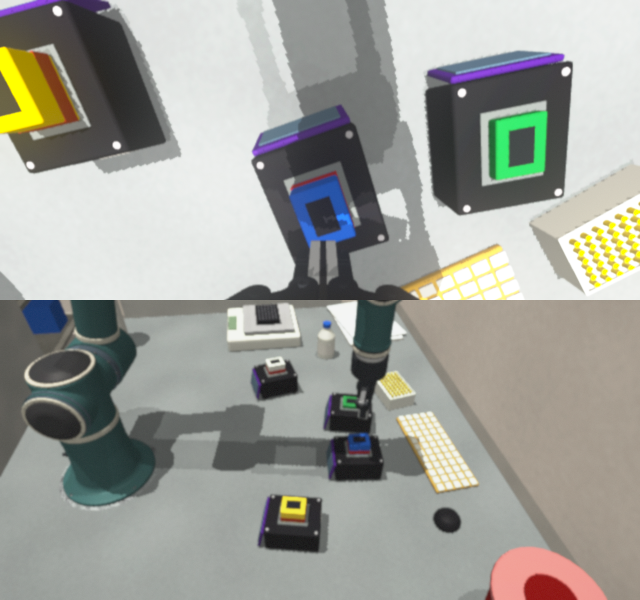

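Blue now stands at 103 mm with its red band showing at (320,180) in the wrist view. Next I'll go to yellow at about (0.437, -0.238).

Request:
jog_arm(
  turn=[
    [0,0,0],
    [0,0,0],
    [0,0,0],
    [0,0,0],
    [0,0,0],
  ],
  slide=[
    [-15,0,-37],
    [-15,0,-37],
    [-15,0,-37],
    [-15,0,-37],
    [-15,0,-37],
  ],
  grip=[0,0,0,0,0],
)

```text
time: 6.1
tool_pos: [0.4643, -0.211, 0.1858]
tcp_rot: [-1.542, 0.352, -0.346]
wrist_force: [-0.0, -1.1, 0.2]
width: 0.001
```

Request:
jog_arm(
  turn=[
    [0,0,0],
    [0,0,0],
    [0,0,0],
    [0,0,0],
  ],
  slide=[
    [-15,0,-37],
    [0,0,0],
    [0,0,0],
    [0,0,0],
  ],
  grip=[0,0,0,0],
)

```text
time: 6.5
tool_pos: [0.4373, -0.2371, 0.187]
tcp_rot: [-1.541, 0.35, -0.349]
wrist_force: [0.9, -0.0, 0.8]
width: -0.001
```

```bash
python3 - <<'E'
from h import *
s=bot.read_state();print(s["tool_pos"],s["wrist_force"],s["time"],s["q"])
p=eyes.read_camera("wrist");save(p,"wr4.png");C=cloud(p)
hsv=cv2.cvtColor(p["img"],cv2.COLOR_RGB2HSV).astype(int)
for n,a,b in [("blue",100,122),("yellow",24,36)]:
  m=(hsv[...,0]>=a)&(hsv[...,0]<=b)&(hsv[...,1]>110)&(hsv[...,2]>60)&(abs(C[...,2]-.104)<.006)
  P=C[m]
  if len(P):print(n,len(P),P.mean(0),cv2.minAreaRect(P[:,:2].astype(np.float32)*1000))
E
```

```text
[ 0.43729959 -0.23710193  0.18696398] [ 0.88113341 -0.03619337  0.84628418] 6.5 [-5.47235010e-01 -2.47740919e-02  2.04251155e+00  5.43277436e-04
  1.12532484e+00 -1.67254094e+00]
blue 1831 [ 0.61061441 -0.07947527  0.10290421] ((615.0007934570312, -77.98462677001953), (40.995182037353516, 50.92174530029297), 83.2050552368164)
yellow 2146 [ 0.43392918 -0.23860726  0.10345283] ((436.4564208984375, -239.6440887451172), (39.941795349121094, 49.977821350097656), 76.84842681884766)
```

View pics/wr4.png

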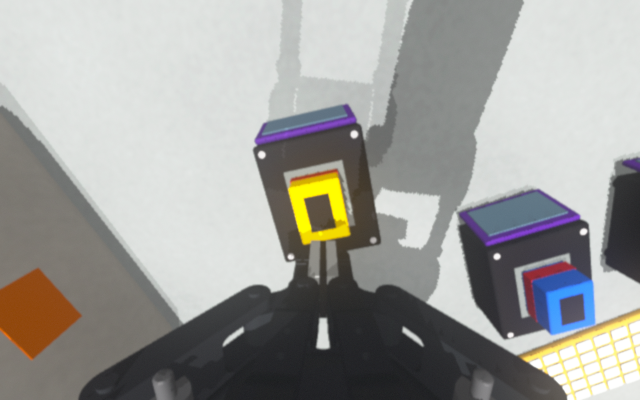

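The tool is within 2 mm of the yellow centre at (320,210), and its red band shows. Lowering now.

Request:
jog_arm(
  turn=[
    [0,0,0],
    [0,0,0],
    [0,0,0],
    [0,0,0],
    [0,0,0],
  ],
  slide=[
    [0,20,-1],
    [0,20,0],
    [0,15,0],
    [0,5,0],
    [0,0,0],
  ],
  grip=[0,0,0,0,0],
)

```text
time: 7.05
tool_pos: [0.4368, -0.2376, 0.1268]
tcp_rot: [-1.542, 0.35, -0.347]
wrist_force: [0.5, -0.1, -0.6]
width: 0.001
```

Request:
jog_arm(
  turn=[
    [0,0,0],
    [0,0,0],
    [0,0,0],
    [0,0,0],
    [0,0,0],
  ],
  slide=[
    [0,8,0],
    [0,8,0],
    [0,8,0],
    [0,6,0],
    [0,0,0],
  ],
  grip=[0,0,0,0,0],
)

```text
time: 7.55
tool_pos: [0.4365, -0.2386, 0.0971]
tcp_rot: [-1.542, 0.35, -0.349]
wrist_force: [0.7, 0.2, 2.2]
width: 0.001
```

Request:
jog_arm(
  turn=[
    [0,0,0],
    [0,0,0],
    [0,0,0],
    [0,0,0],
    [0,0,0],
  ],
  slide=[
    [0,4,0],
    [0,3,0],
    [0,2,0],
    [0,0,0],
    [0,0,0],
  ],
  grip=[0,0,0,0,0],
)

```text
time: 8.05
tool_pos: [0.4366, -0.2387, 0.089]
tcp_rot: [-1.542, 0.35, -0.349]
wrist_force: [-0.9, 0.4, 5.0]
width: -0.004
```

The arm is at the hard stop again, at the same height. Lifting off.

Request:
jog_arm(
  turn=[
    [0,0,0],
    [0,0,0],
    [0,0,0],
    [0,0,0],
    [0,0,0],
  ],
  slide=[
    [0,-10,0],
    [0,-20,0],
    [0,-30,0],
    [0,-40,0],
    [0,-20,0],
  ],
  grip=[0,0,0,0,0],
)

```text
time: 8.55
tool_pos: [0.4375, -0.2393, 0.2122]
tcp_rot: [-1.544, 0.347, -0.352]
wrist_force: [-0.0, -0.1, -0.2]
width: -0.001
```

Request:
jog_arm(
  turn=[
    [0,0,0],
    [0,0,0],
    [0,0,0],
    [0,0,0],
    [0,0,0],
  ],
  slide=[
    [0,0,0],
    [0,0,0],
    [0,0,0],
    [0,0,0],
    [0,0,0],
  ],
  grip=[0,0,0,0,0],
)

```text
time: 9.05
tool_pos: [0.436, -0.2382, 0.2072]
tcp_rot: [-1.542, 0.352, -0.347]
wrist_force: [-0.9, 0.6, -1.0]
width: 0.001
```

```bash
python3 - <<'E'
from h import *
s=bot.read_state();print(s["tool_pos"],s["wrist_force"],s["time"])
for c in ["side","top","wrist"]:
  p=eyes.read_camera(c);save(p,c+"5.png")
  for n in ["blue","yellow","green","white"]:
    for d in nets.search_frame(n+"_top",p)[:1]: print(c,n,round(d["conf"],2),w(p,d["xyz"]).round(4))
im=np.vstack([cv2.imread("pics/wrist5.png")[:300],cv2.imread("pics/side5.png")[100:400]]);cv2.imwrite("pics/c5.png",im)
E
```

```text
[ 0.43595398 -0.23818993  0.2072498 ] [-0.91692213  0.60158575 -0.967256  ] 9.05
side blue 0.9 [ 0.6128 -0.0958  0.1002]
side yellow 0.57 [ 0.4388 -0.2417  0.0801]
side green 0.69 [0.6377 0.0797 0.0809]
top blue 0.58 [ 0.6098 -0.0723  0.1038]
top yellow 0.62 [ 0.4286 -0.2309  0.0856]
top green 0.55 [0.6349 0.0893 0.0847]
top white 0.67 [0.4419 0.2733 0.1075]
wrist blue 0.65 [ 0.6007 -0.0813  0.1028]
wrist yellow 0.83 [ 0.4351 -0.237   0.0852]
wrist green 0.18 [ 0.6003 -0.0813  0.1003]
```

View pics/c5.png

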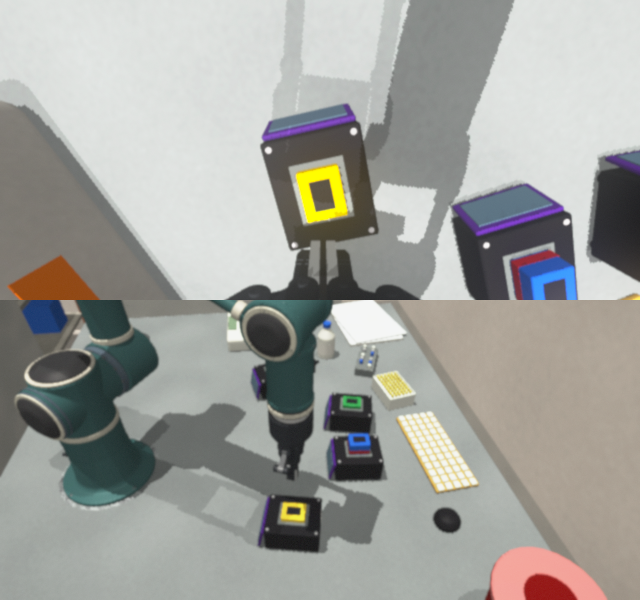

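Yellow at (322,190) is locked with no band. Blue is up with its band showing, green is locked, white is up, and the arm is clear of everything.

```bash
python3 -c "
from workcell import bot
print(bot.finish_job())"
```

```text
the job is handed in; nothing more can be done
None
```

The job is done and handed in at about 9 s of robot time. I pressed the blue carrier first and it popped up, then pressed the yellow carrier down and it locked.

- **Pressing:** both presses went to the hard stop with the fingers shut. The highest wrist force I read was about 7.5 N, and I read it only at the end of each move call.
- **Last checks:**
  - **Blue:** up at about 100–104 mm, with its red band showing.
  - **Yellow:** locked at about 80–86 mm, with no band.
  - **Green:** still locked at about 81–85 mm, not touched.
  - **White:** still up at about 104–107 mm, not touched.
  - **Arm:** about 10 cm clear above the yellow carrier.
- **Disagreements:** the camera networks differed by up to about 25 mm sideways for the same carrier. I aimed from the depth and colour measurements, which agreed between the top and wrist cameras to about 3 mm. In the final wrist picture the network also gave a low-confidence (0.18) "green" at the blue carrier's position, which I discounted. White was found only in the top view of the final check.

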